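# Load a kraft roll into the counter's paper cutter

## Task

Load the brown paper roll into the red paper cutter: fit its spring-loaded spindle between the two end cups, compressing the spring so that both noses end up fully home in their cups, either way round. Then tip the tear bar forward so that it rests on the paper, let go, and leave the other things on the counter where they are.

Things in the scene. Friction and masses are not known exactly. Their poses are not given: they have to be found in the camera images.
- holder: red paper-roll cutter, screwed down. Origin on the counter midway between its cups; x to its back (away from the robot), y to its left along the line of the cups, z up. Dark base plate 165 x 242 x 5 mm (x -75 to +90) with an 18 mm high strip along its front. Two end cheeks 54 mm wide in x, 92 mm high, 20 mm thick, inner faces at y = +-93 mm; a hinge ear 71 mm high behind each, to x = +85 mm.
- cup_left (a point): centre of the cup in the left cheek's inner face (holder x 0, y +99, z 62 mm), 6 mm in from the face: where the centre of a nose's round end lies when home. The cup is a pocket 12 mm deep and about 20 mm wide; its V floor centres a 12 mm nose; its roof is 8 to 10 mm above the centre.
- cup_right (a point): the same in the right cheek (holder y -99 mm); both cups are alike
- groove_left (a point): mouth of the lead-in groove in the left cheek's inner face: at the face, top of the cheek, 30 mm above the cup centre. The white groove, 20 mm wide (34 at the mouth), runs straight down to the cup; its floor slopes inwards, 11.5 mm deep at the mouth, 4 mm at the lip 10 mm above the cup centre. A nose pushed down it is forced inwards, then snaps out under the lip into the cup.
- groove_right (a point): the same in the right cheek
- roll: brown paper roll on its spindle, about 0.3 kg. Origin: its middle; y along the axis to the orange sprung nose. Paper 56 mm diameter, 130 mm long; at each end a black hexagonal flange 6 mm thick, 60 mm across flats (69 corners), on which it lies, axis 30 mm above the counter; then hubs of 26 mm diameter to y = +-79 mm; then the noses, 12 mm diameter, round-ended.
- nose_plain (a point): centre of the round end of the rigid steel nose, 99 mm from the roll's middle, 6 mm inside the tip. The spindle is 213 mm tip to tip when free and the cup floors 210 mm apart, so that a seated spindle stays 3 mm compressed.
- nose_sprung (a point): centre of the round end of the orange spring-loaded nose, 102 mm from the roll's middle when free, 6 mm inside the tip; moves inwards with the spring. Noses cannot be forced down both grooves together: one goes into its cup first, the spindle tilted 10 to 15 degrees, then the other is brought down its groove.
- plunger (a joint): how far the sprung nose is pushed in, m: 0 free, 0.015 at its stop; 3 N to start it and 0.35 N more per mm. With the plain nose in its cup, the sprung nose must go in about 11 mm (7 N) to pass the lip; pressing down on the roll near that end with some 8 to 18 N does it. Let go with the sprung nose 25 mm above its cup in the groove, the roll stays perched there.
- tear_bar (a joint): angle of the tear bar, rad: 0 tipped back on its stop (the start), growing as it swings up and over to the front; upright at 0.82, beyond that it falls forward by its own weight; about 1.85 with its blade on the seated roll. Hinge axis parallel to holder y, at holder x +70, z 62 mm; little friction, bar 0.12 kg.
- bar_mid (a point): middle of the tear bar's aluminium tube, 10 mm diameter, 238 mm long, parallel to holder y, 81.6 mm from the hinge. Tipped back: holder x +130, z 118 mm; at its highest z 144; on the roll x 0, z 104 mm. Carried by an arm at each end (holder y +-117 mm); a toothed steel blade 116 mm long projects 14 mm from it, on the roll's side.
- tape: yellow roll of masking tape lying flat, 60 mm across, 24 mm high; bystander; origin: centre of its underside
- brush_pot: blue pot with paint brushes, 76 mm across, about 215 mm high with the brushes; bystander; origin: centre of its underside
- paint_jar: green paint jar with a white lid, 60 mm across, 85 mm high; bystander; origin: centre of its underside
- crayon_box: yellow and green box of crayons standing upright, 75 x 30 mm, 107 mm high; bystander; origin: centre of its underside
- stapler: blue and black stapler, 140 x 34 mm, 55 mm high; bystander; origin: centre of its underside
- glue_stick: orange glue stick standing upright, 30 mm across, 95 mm high; bystander; origin: centre of its underside

How it is judged:
By the outcome, as a careful person would: the job done as asked, in the order asked, and still so for the second after the job is handed in, with the robot touching nothing.
It also fails if it takes over 59 s, if anything falls off the work surface, if the arm or the gripper's body presses on something with over 40 N, if the wrist force passes 120 N, or if a joint passes its speed limit or range.

## Robot

A 6-joint arm with a two-finger parallel gripper is mounted at the origin on the work surface. World frame = base frame: x ahead of the robot, y to its left, z up, the work surface at z = 0. Lengths are in mm, angles in rad, forces in N, time in s.
With the tool pointing down it reaches from about 300 to 775 mm from the base axis. Payload 14.6 kg.
Tool frame: the origin (TCP) lies midway between the tips of the shut fingers; the grasp point (between the pads) lies behind it (manip.grip_depth is the z of the grasp point in the tool frame, in mm); z points along the fingers, y is the line along which they close (so a half turn about z gives the same grasp; the last joint's range is limited). The gripper opens to 94 mm and grips with 3 to 60 N. Pads are 16 mm wide; open, the fingers measure 119 mm over their backs; the gripper's body (75 mm by 177 mm) begins 78 mm behind the grasp point.
Start: joints at [1.109, 0.3, 1.521, -0, 1.321, -0.067], TCP at [211.539, 507.681, 205.446] pointing down, gripper open.
Joint ranges: [-3.03, 3.03], [-0.79, 2.21], [0.23, 2.52], [-1.04, 4.18], [0, 3.07], [-2.55, 2.55]. Speed limits (rad/s): [2.22, 2.22, 2.57, 3.14, 3.14, 3.14].

## Interface

Orientations are given as [roll, pitch, yaw] about the fixed x, y, z axes, in that order (R = Rz(yaw) Ry(pitch) Rx(roll)).
In Python, from cell import manip gives the robot as it stands.
- The arm moves only by the shell command python3 nudge.py [OPENING] [FORCE], which reads ROWS from standard input. ROWS is a JSON list of rows, 1 to 5 of them, each of 6 numbers: dx, dy, dz in mm, then a rotation vector rx, ry, rz in rad; each row is the pose to reach, as a shift and turn from the pose commanded when the command began, along the tool's axes at that moment; what a row does not reach only later rows make up. A row lasts 1/10 s, in which the tool goes at most 50 mm and 0.15 rad, less where a joint would pass 70% of its speed; a pose out of reach is approached as far as the arm can. OPENING is the finger opening in mm, set as the command begins (- or left out keeps the last). The fingers move at their own pace and stop on an object; FORCE is the grip in N (left out, the last holds). Time passes only in rows, so rows that do not move let the fingers close. It prints the time, the measured TCP pose, the force, the opening and the grip force at its end. Input that does not fit is refused with a message, and nothing moves.
- manip.read_state(): the state, without advancing time (a new reading comes with each control period).
- manip.camera(name): name is "side" or "top"; returns (picture, depth): 480x640x3 uint8, red, green, blue; 480x640 float32, mm along the optical axis (not along the pixel's ray), 0 where there is no reading.
- manip.camera_info(name): a dict with "K" (3x3 intrinsics, pixels), "rvec" (rotation vector, rad) and "tvec" (3), from world to camera coordinates, as OpenCV has them. Camera axes: x right, y down, z forward; pixel columns grow to the right and rows downward; lengths in mm; the calibration is good to about 2 mm. A picture is of the moment at which its call begins. camera_info takes no time and is no camera call.
- manip.sign_off(): hands the job in; it is judged then, once.
The state is a dict: "clock": time; "joints": joint angles; "qd": joint speeds; "effort": joint torques, N m; "eef_pos": TCP position; "eef_rot": TCP orientation; "wrist_force": force on the tool from outside, world axes, zero at the start; "moment": the same for the moment, N m; "finger_gap": finger opening in mm; "finger_force": force on a finger pad.
Only numpy, scipy, OpenCV 4.12 (cv2) and the standard library are available. Lean on these libraries where they do the work, as an engineer would, in place of code of your own. Each camera call takes 0.05 s, during which the arm holds its last target. There are 200 camera calls.

## Working session

There is one attempt and no reset: what is moved stays moved. The work goes in short steps, Python scripts to look and compute and a shell command to move; the robot and the scene stay as the last step left them, time stands still between calls to the robot, and variables do not carry over. Pictures are saved under pics/ and viewed, at most 12 in all, crops included, and the job is handed in when it is done.

```bash
ls; mkdir -p pics
cat > h.py <<'E'
import numpy as np, cv2
from cell import manip
def snap(n,f):
    p,d=manip.camera(n); cv2.imwrite('pics/'+f+'.png',p[:,:,::-1]); np.save('pics/'+f+'.npy',d); return p,d
def cam(n):
    i=manip.camera_info(n); return np.array(i['K']),cv2.Rodrigues(np.array(i['rvec'],float))[0],np.array(i['tvec'],float).ravel(),i
def px2w(n,u,v,d):
    K,R,t,_=cam(n); return R.T@(np.linalg.inv(K)@[u,v,1]*d-t)
def w2px(n,P):
    K,R,t,_=cam(n); q=K@(R@np.array(P,float)+t); return q[:2]/q[2]
def cloud(n,d):
    K,R,t,_=cam(n); v,u=np.mgrid[:480,:640]; p=np.stack([u,v,np.ones_like(u)],-1)@np.linalg.inv(K).T*d[...,None]
    return (p-t)@R
E
python3 - <<'E'
from h import *
for n in('side','top'): snap(n,n+'0'); K,R,t,_=cam(n); print(n,K,-R.T@t,R)
print(manip.read_state(),manip.grip_depth)
E
```

```text
cell.py
nudge.py
pics
side [[580.07096464   0.         315.6536433 ]
 [  0.         580.07096464 246.28066517]
 [  0.           0.           1.        ]] [  374.62149465 -1143.47653093  1108.92948244] [[ 0.98445445 -0.17482227 -0.01692962]
 [-0.12791198 -0.64754775 -0.75121264]
 [ 0.12036596  0.74170013 -0.65984313]]
top [[480.48644444   0.         317.76258766]
 [  0.         480.48644444 240.36594792]
 [  0.           0.           1.        ]] [ 473.49919566  -21.63691101 1444.38328055] [[-0.00204857 -0.99984496 -0.01748863]
 [-0.99905051  0.0028074  -0.04347645]
 [ 0.0435188   0.01738296 -0.99890137]]
{'clock': 0.1, 'joints': array([ 1.10939786e+00,  3.00400242e-01,  1.52151547e+00,  1.46386820e-05,
        1.32074983e+00, -6.66528845e-02]), 'qd': array([ 0.00034134, -0.00219622, -0.00295981, -0.00102968,  0.00257124,
       -0.00018911]), 'effort': array([-5.88285457e-04, -5.32648408e+01, -3.53275466e+01,  7.08730705e-02,
        2.35499628e-02, -9.11484358e-05]), 'eef_pos': array([211.43085705, 507.46887884, 204.95296707]), 'eef_rot': array([-3.14052309e+00, -8.56060151e-05,  2.74684340e+00]), 'wrist_force': array([ 0.79728622, -0.09770754, -0.14604593]), 'moment': array([-0.00200347,  0.00412531, -0.02263673]), 'finger_force': 0.0, 'finger_gap': 94.05270643612285} -18.8
```
View pics/top0.png

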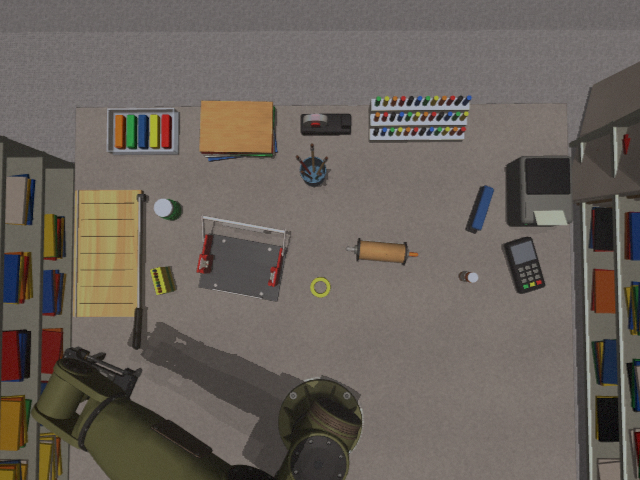

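View pics/side0.png

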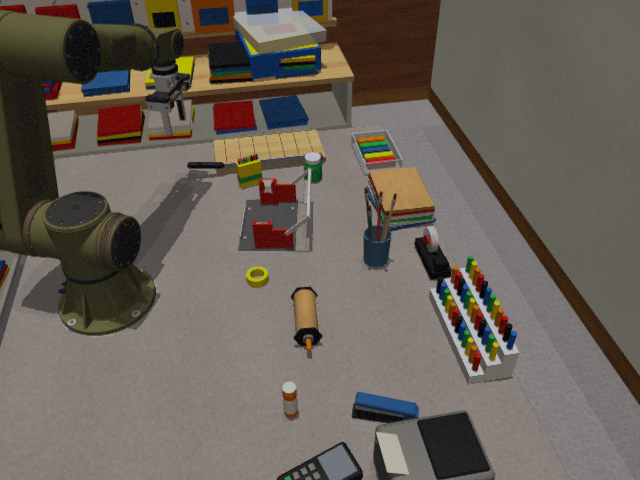

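Run:
```python
from h import *
a=cv2.imread('pics/top0.png'); b=cv2.imread('pics/side0.png')
A=cv2.resize(a[205:305,190:430],(792,330),interpolation=cv2.INTER_CUBIC)
cv2.imwrite('pics/c1.png',A)
B=cv2.resize(b[160:360,220:340],(360,600),interpolation=cv2.INTER_CUBIC)
cv2.imwrite('pics/c2.png',B)
# roll by depth
d=np.load('pics/top0.npy'); P=cloud('top',d)
s=P[225:280,342:425].reshape(-1,3); s=s[s[:,2]>25]; print(len(s),s.min(0),s.max(0))
hsv=cv2.cvtColor(a,cv2.COLOR_BGR2HSV)
red=(((hsv[...,0]<6)|(hsv[...,0]>174))&(hsv[...,1]>150)&(hsv[...,2]>70)); red[:,:190]=0;red[:,300:]=0;red[:210]=0;red[310:]=0
n,l,st,c=cv2.connectedComponentsWithStats(red.astype('uint8')); 
for i in range(1,n):
  if st[i,4]>15:
    q=P[l==i]; q2=q[q[:,2]>82]; print(st[i],c[i],len(q2),q2.mean(0) if len(q2) else'',np.percentile(q[:,2],[5,50,95]))
```

```text
1113 [ 462.14340255 -286.93509415   25.35031279] [ 541.5704291   -21.63691101 1444.38328055]
[197 235  11  38 123] [202.65853659 255.1300813 ] 64 [467.90558278 321.8515448  131.03489132] [62.94112499 83.37521057 93.61435315]
[268 248  14  39 127] [275.41732283 269.64566929] 68 [431.4155456  127.48276523  89.6071748 ] [64.72726579 85.1270108  93.90639656]
```

View pics/c1.png

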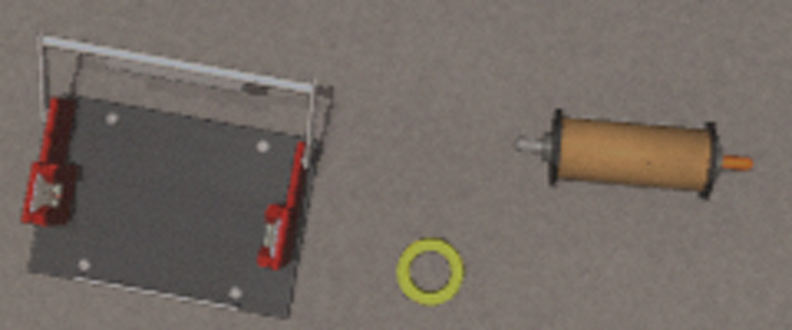

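View pics/c2.png

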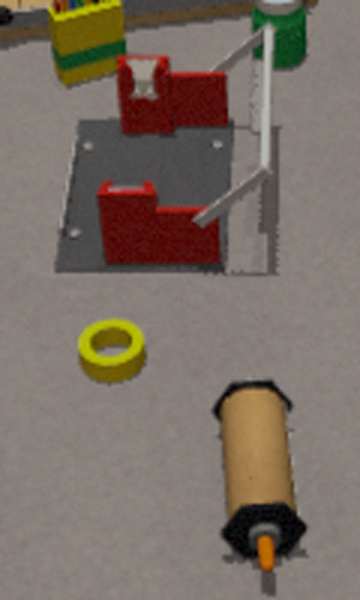

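```bash
cat >> h.py <<'E'
H=lambda p,q:np.array([p[0]+np.cos(p[2])*q[0]-np.sin(p[2])*q[1],p[1]+np.sin(p[2])*q[0]+np.cos(p[2])*q[1],q[2]])
E
python3 - <<'E'
from h import *
from scipy.optimize import least_squares
T=lambda u,v:(190+u/3.3,205+v/3.3); S=lambda u,v:(220+u/3,160+v/3)
hp=[('top',T(43,40),(130,119,118)),('top',T(313,88),(130,-119,118)),('top',T(22,220),(-27,113,92)),('top',T(33,163),(27,113,92)),
('top',T(258,266),(-27,-93,92)),('top',T(267,205),(27,-93,92)),('top',T(290,318),(-75,-121,5)),
('side',S(268,26),(130,119,118)),('side',S(263,172),(130,-119,118)),('side',S(100,194),(-27,-113,92)),('side',S(154,194),(27,-113,92)),('side',S(108,262),(-27,-113,5)),('side',S(57,271),(-75,-121,2)),('side',S(118,66),(-27,93,92)),('side',S(168,60),(27,93,92)),('side',S(122,131),(-27,93,5))]
rp=[('top',T(516,144),(0,-105,30)),('top',T(752,163),(0,108,30)),('top',T(555,147),(0,-68,30)),('top',T(713,160),(0,68,30)),('side',S(266,568),(0,108,30)),('side',S(258,545),(0,79,30))]
for nm,pp,x0 in(('holder',hp,[450,220,-.2]),('roll',rp,[500,-150,3])):
  f=lambda p:np.concatenate([w2px(n,H(p,q))-uv for n,uv,q in pp])
  r=least_squares(f,x0,loss='soft_l1'); print(nm,r.x.round(3)); print(f(r.x).reshape(-1,2).round(1).tolist())
# roll depth check
d=np.load('pics/top0.npy');P=cloud('top',d);a=cv2.imread('pics/top0.png');h=cv2.cvtColor(a,cv2.COLOR_BGR2HSV)
m=np.zeros(d.shape,bool);m[225:280,358:408]=True;m&=(P[...,2]>48)&(P[...,2]<70)&(h[...,1]>90);q=P[m];print(len(q),q.mean(0),np.percentile(q[:,2],[50,99]))
E
```

```text
holder [ 4.49904e+02  2.29971e+02 -1.79000e-01]
[[-1.2, -0.8], [1.0, -0.3], [-0.7, 0.5], [-0.5, -1.1], [-0.6, -0.4], [0.1, -0.9], [-0.5, -0.1], [0.2, 0.7], [0.8, 0.7], [-1.0, -0.0], [0.4, -0.2], [-1.0, 0.7], [-0.8, 0.5], [-1.2, -0.0], [-0.2, 1.7], [-0.3, 1.1]]
roll [ 500.933 -184.445    3.048]
[[-0.4, -0.1], [0.5, 0.8], [0.3, 0.2], [-1.3, 0.4], [0.1, 1.3], [1.8, -0.7]]
622 [ 502.39503934 -183.63246348   54.61635828] [54.61838635 62.42368809]
```

```bash
cat >> h.py <<'E'
from scipy.spatial.transform import Rotation as Ro
def need(pos,yaw,tilt=0):
    """tilt: turn about tool y after pointing down (about world tool-y axis)"""
    s=manip.read_state(); R0=Ro.from_euler('xyz',s['eef_rot']); R1=Ro.from_euler('xyz',[np.pi,0,yaw])*Ro.from_euler('y',tilt)
    print('need',(R0.inv().apply(np.array(pos)-s['eef_pos'])).round(1),(R0.inv()*R1).as_rotvec().round(3),'t',round(s['clock'],2))
E
python3 -c "
from h import *
need([499.6,-204,110],1.477)"
```

```text
need [-539.6 -545.8   95.5] [-1.00e-03  1.00e-03  1.27e+00] t 0.1
```

```bash
R='x'; echo '[[-35, -35, 6, 0, 0, 0], [-70, -70, 12, 0, 0, 0], [-105, -105, 18, 0, 0, 0], [-140, -140, 24, 0, 0, 0], [-175, -175, 30, 0, 0, 0]]' | python3 nudge.py 94 40
echo '[[-35, -35, 6, 0, 0, 0], [-70, -70, 12, 0, 0, 0], [-105, -105, 18, 0, 0, 0], [-140, -140, 24, 0, 0, 0], [-175, -175, 30, 0, 0, 0]]' | python3 nudge.py
echo '[[-35, -35, 6, 0, 0, 0.15], [-70, -70, 12, 0, 0, 0.3], [-105, -105, 18, 0, 0, 0.45], [-140, -140, 24, 0, 0, 0.6], [-180, -180, 30, 0, 0, 0.7]]' | python3 nudge.py
python3 -c "
from h import *
need([499.6,-204,110],1.477)"
```

```text
clock: 0.6
eef_pos: [305.9, 277.0, 175.1]
eef_rot: [-3.142, -0.0, 2.747]
wrist_force: [0.8, 0.4, -0.2]
finger_gap: 94.1
finger_force: 0.0
clock: 1.1
eef_pos: [400.2, 47.9, 145.3]
eef_rot: [3.141, 0.0, 2.747]
wrist_force: [1.0, 0.2, 0.2]
finger_gap: 93.6
finger_force: 0.0
clock: 1.6
eef_pos: [494.5, -181.2, 115.6]
eef_rot: [-3.141, -0.0, 2.041]
wrist_force: [1.4, 0.5, 0.7]
finger_gap: 94.2
finger_force: 0.0
need [-22.7  -5.8   5.6] [-0.    -0.     0.564] t 1.6
```

```bash
echo '[[-10, -3, 0, 0, 0, 0.15], [-20, -5, 5, 0, 0, 0.3], [-23, -6, 5, 0, 0, 0.45], [-23, -6, 5, 0, 0, 0.564], [-23, -6, 15, 0, 0, 0.564]]' | python3 nudge.py >/dev/null
echo '[[0, 0, 0, 0, 0, 0]]' | python3 nudge.py
python3 - <<'E'
from h import *
need([499.6,-204,13],1.477)
snap('side','s1');a=cv2.imread('pics/s1.png');cv2.imwrite('pics/s1c.png',cv2.resize(a[200:380,220:400],(720,720))[:600])
E
```

```text
clock: 2.2
eef_pos: [498.8, -201.9, 99.5]
eef_rot: [-3.139, -0.001, 1.486]
wrist_force: [0.0, 0.0, 0.2]
finger_gap: 94.1
finger_force: 0.0
need [-2.1  1.2 86.5] [-0.002 -0.001  0.009] t 2.2
```

View pics/s1c.png

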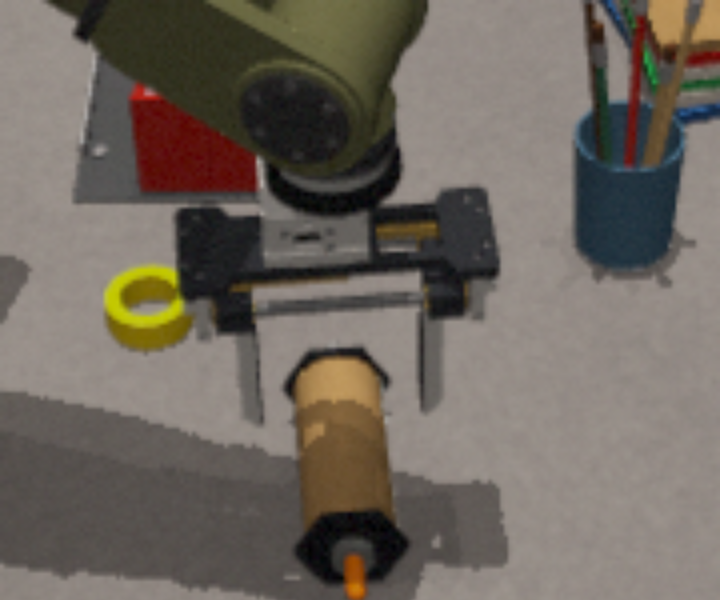

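```bash
echo '[[-2, 1, 40, 0, 0, 0.01], [-2, 1, 80, 0, 0, 0.01], [-2, 1, 86, 0, 0, 0.01], [-2, 1, 86, 0, 0, 0.01]]' | python3 nudge.py | head -3
echo '[[0, 0, 0, 0, 0, 0], [0, 0, 0, 0, 0, 0], [0, 0, 0, 0, 0, 0], [0, 0, 0, 0, 0, 0], [0, 0, 0, 0, 0, 0]]' | python3 nudge.py 40 40
echo '[[0, 0, 0, 0, 0, 0], [0, 0, -5, 0, 0, 0], [0, 0, -10, 0, 0, 0]]' | python3 nudge.py
```

```text
clock: 2.65
eef_pos: [500.1, -204.1, 15.0]
eef_rot: [-3.14, -0.001, 1.474]
clock: 3.15
eef_pos: [500.4, -204.4, 15.5]
eef_rot: [3.141, 0.0, 1.473]
wrist_force: [-2.4, 0.4, 0.2]
finger_gap: 57.2
finger_force: 1.1
clock: 3.45
eef_pos: [500.1, -204.2, 25.2]
eef_rot: [-3.141, -0.0, 1.473]
wrist_force: [-0.6, -1.0, -3.9]
finger_gap: 55.4
finger_force: 40.0
```

```bash
echo '[[0, 0, -40, 0, 0, 0], [0, 0, -80, 0, 0, 0], [0, 0, -120, 0, 0, 0], [0, 0, -120, 0, -0.12, 0], [0, 0, -120, 0, -0.24, 0]]' | python3 nudge.py - 50
python3 - <<'E'
from h import *
need([450,0,170],1.392,-.24)
print(manip.read_state()['moment'])
E
```

```text
clock: 3.95
eef_pos: [500.8, -205.2, 147.2]
eef_rot: [3.137, 0.245, 1.47]
wrist_force: [-0.6, -0.3, -4.6]
finger_gap: 55.1
finger_force: 50.0
need [187.6 -70.8 -70.7] [0.023 0.005 0.076] t 3.95
[0.14055524 0.15104184 0.00651422]
```

```bash
echo '[[38, -14, -14, 0.005, 0, 0.016], [76, -28, -28, 0.01, 0, 0.032], [114, -42, -42, 0.015, 0, 0.048], [152, -57, -57, 0.02, 0, 0.064], [188, -71, -71, 0.023, 0.005, 0.076]]' | python3 nudge.py >/dev/null
echo '[[0, 0, 0, 0, 0, 0], [0, 0, 0, 0, 0, 0]]' | python3 nudge.py
python3 - <<'E'
from h import *
s=manip.read_state();R=Ro.from_euler('xyz',s['eef_rot']);p=s['eef_pos']
snap('top','t2');snap('side','s2')
o=[]
for n,f in(('top','t2'),('side','s2')):
  a=cv2.imread('pics/'+f+'.png'); c=w2px(n,p+R.apply([20,0,-15])).astype(int); print(n,c)
  for X in(125,-88):print(w2px(n,p+R.apply([X,0,-15])).round(1))
  x,y=c[0]-66,c[1]-66; print('org',x,y); o.append(cv2.resize(a[y:y+132,x:x+132],(396,396),interpolation=cv2.INTER_CUBIC))
cv2.imwrite('pics/c3.png',np.hstack(o))
E
```

```text
clock: 4.65
eef_pos: [449.2, 1.6, 169.8]
eef_rot: [-3.137, 0.235, 1.396]
wrist_force: [0.1, -0.8, -3.5]
finger_gap: 55.2
finger_force: 50.0
top [308 269]
[271.6 262.3]
[348.6 276.2]
org 242 203
side [272 219]
[275.  203.3]
[269.3 238.9]
org 206 153
```

View pics/c3.png

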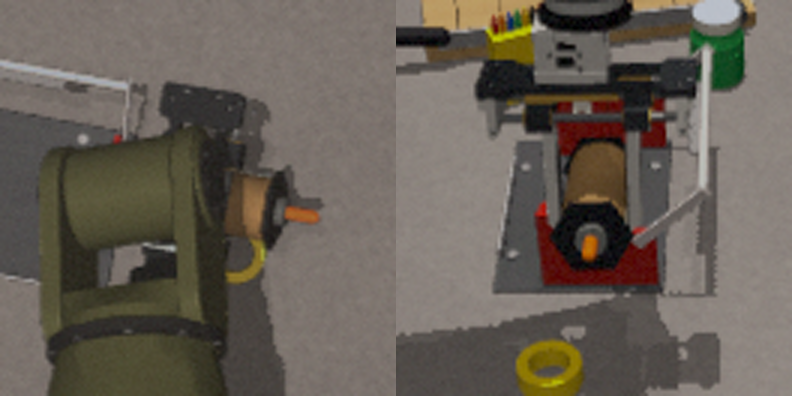

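```bash
cat >> h.py <<'E'
HP=[450,230,-.179]
def tcp(q,tilt,gx=119,gz=-15,yaw=1.392):
    R=Ro.from_euler('xyz',[np.pi,0,yaw])*Ro.from_euler('y',tilt); return H(HP,q)-R.apply([gx,0,gz])
def nose():
    s=manip.read_state();R=Ro.from_euler('xyz',s['eef_rot']);w=s['eef_pos']+R.apply([119,0,-15])-[HP[0],HP[1],0]
    c,n=np.cos(HP[2]),np.sin(HP[2]); print('nose in holder',np.array([c*w[0]+n*w[1],-n*w[0]+c*w[1],w[2]]).round(1),s['eef_rot'].round(3),s['wrist_force'].round(1),'t',round(s['clock'],2))
E
python3 -c "
from h import *
print(tcp([0,85,125],-.245));need(tcp([0,85,125],-.245),1.392,-.245);nose()"
```

```text
[443.95523743 196.45559477 139.31214278]
need [193.7 -39.7 -15.3] [-0.004 -0.01   0.002] t 4.75
nose in holder [  39.9 -106.7  156.2] [-3.137  0.235  1.394] [ 0.1 -0.2 -3.9] t 4.75
```

```bash
echo '[[39, -8, -3, 0, -0.01, 0], [78, -16, -6, 0, -0.01, 0], [117, -24, -9, 0, -0.01, 0], [156, -32, -12, 0, -0.01, 0], [194, -40, -15, -0.004, -0.01, 0.002]]' | python3 nudge.py >/dev/null
echo '[[0, 0, 0, 0, 0, 0]]' | python3 nudge.py >/dev/null
python3 -c "
from h import *
nose();need(tcp([0,85,63.5],-.245),1.392,-.245);snap('side','s3');
a=cv2.imread('pics/s3.png');cv2.imwrite('pics/s3c.png',cv2.resize(a[120:270,220:370],(600,600),interpolation=cv2.INTER_CUBIC))"
```

```text
nose in holder [ -1.3  88.  123.5] [-3.14   0.245  1.395] [ 0.4  0.  -3. ] t 5.35
need [11.7  1.1 58.9] [-0.001  0.     0.003] t 5.35
```

View pics/s3c.png

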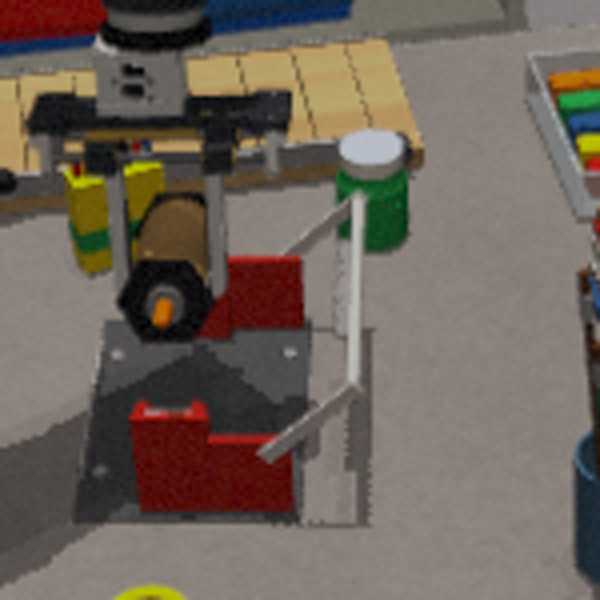

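```bash
echo '[[-3, 1, 1, 0, 0, 0], [2, 1, 20, 0, 0, 0], [6, 1, 38, 0, 0, 0], [10, 1, 54, 0, 0, 0], [10, 1, 54, 0, 0, 0]]' | python3 nudge.py >/dev/null
python3 -c "
from h import *
nose();need(tcp([0,85,63.5],-.245),1.392,-.245);need(tcp([0,100,63],-.245),1.392,-.245)"
```

```text
nose in holder [ 0.5 80.3 68.2] [-3.139  0.247  1.391] [-0.2  0.1 -2.9] t 5.9
need [ 5.7 -0.3  3.7] [-0.003  0.002 -0.001] t 5.9
need [20.4 -0.3  0.5] [-0.003  0.002 -0.001] t 5.9
```

```bash
echo '[[5.5, 0, 3.5, 0, 0, 0], [10.5, 0, 2.5, 0, 0, 0], [15.5, 0, 1.5, 0, 0, 0], [17.5, 0, 1, 0, 0, 0], [17.5, 0, 1, 0, 0, 0]]' | python3 nudge.py >/dev/null
python3 -c "
from h import *
nose();need(tcp([0,100,63],-.245),1.392,-.245)"
```

```text
nose in holder [ 0.5 98.8 64.9] [3.141 0.247 1.393] [-0.5 -6.1 -1.5] t 6.4
need [ 1.6 -0.6  1.7] [0.    0.002 0.001] t 6.4
```

```bash
python3 -c "
from h import *
for t in(-.2,-.16,-.1,-.05,0):
  print(t);need(tcp([0.3,98.3,63],t),1.392,t)"
```

```text
-0.2
need [ 0.8 -0.3  7.5] [0.    0.047 0.001] t 6.4
-0.16
need [ 1.7 -0.3 12.2] [0.    0.087 0.001] t 6.4
-0.1
need [ 3.4 -0.3 19.2] [0.    0.147 0.001] t 6.4
-0.05
need [ 5.2 -0.3 24.9] [0.    0.197 0.001] t 6.4
0
need [ 7.2 -0.3 30.6] [0.    0.247 0.001] t 6.4
```

```bash
echo '[[0, 0, 2, 0, 0, 0], [0.8, 0, 7.5, 0, 0.047, 0], [1.7, 0, 12.2, 0, 0.087, 0], [1.7, 0, 12.2, 0, 0.087, 0]]' | python3 nudge.py >/dev/null
python3 - <<'E'
from h import *
nose()
snap('top','t4');snap('side','s4')
a=cv2.imread('pics/t4.png');b=cv2.imread('pics/s4.png')
A=cv2.resize(a[225:305,190:300],(550,400)[:2] and (412,300),interpolation=cv2.INTER_CUBIC)
B=cv2.resize(b[170:255,230:340],(776,600),interpolation=cv2.INTER_CUBIC)
cv2.imwrite('pics/s4c.png',B)
for t in(-.1,-.05,0,.02):need(tcp([0.3,98.3,62],t),1.392,t)
E
```

```text
nose in holder [ 0.4 98.5 63.1] [-3.141  0.157  1.392] [-1.9  0.8 -2.6] t 6.8
need [ 1.  -0.2  8.2] [0.    0.06  0.001] t 6.9
need [ 2.2 -0.2 14.1] [-0.     0.11   0.001] t 6.9
need [ 3.8 -0.2 19.9] [-0.     0.16   0.001] t 6.9
need [ 4.5 -0.2 22.1] [-0.     0.18   0.001] t 6.9
```

View pics/s4c.png

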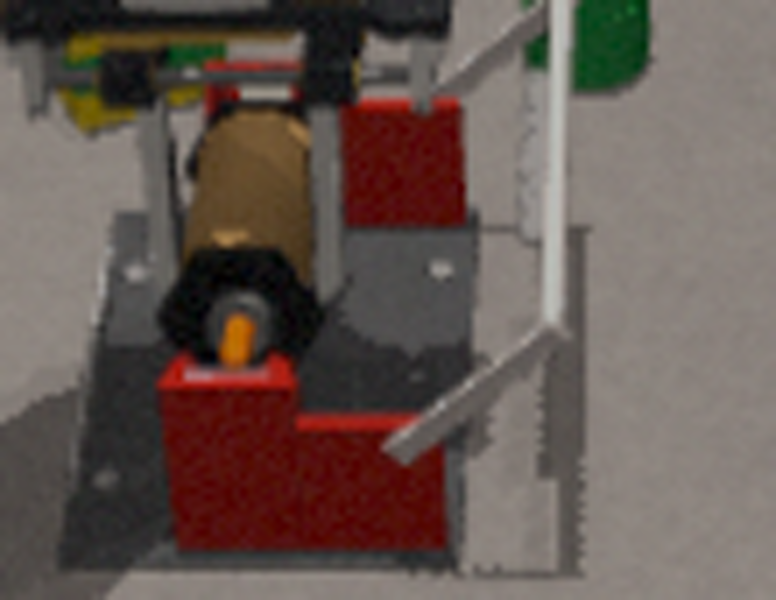

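```bash
echo '[[0.5, -1, 4, 0, 0.03, 0], [1, -1, 8.2, 0, 0.06, 0], [1.5, -1, 11, 0, 0.085, 0], [1.5, -1, 11, 0, 0.085, 0]]' | python3 nudge.py >/dev/null
python3 -c "
from h import *
nose()
for t in(-.05,0,.02):need(tcp([0.3,98.3,62],t),1.392,t)"
```

```text
nose in holder [ 0.2 98.6 63. ] [3.14  0.072 1.393] [ 1.5 -2.3 -0.6] t 7.3
need [0.1 0.  3.6] [0.002 0.022 0.001] t 7.3
need [1.2 0.  9.6] [0.002 0.072 0.001] t 7.3
need [ 1.7  0.  11.9] [0.002 0.092 0.001] t 7.3
```

```bash
echo '[[0, 0, 3, 0, 0.022, 0], [0.6, 0, 6.5, 0, 0.045, 0], [1.2, 0, 9.6, 0, 0.072, 0], [1.4, 0, 11, 0, 0.08, 0], [1.4, 0, 11, 0, 0.08, 0]]' | python3 nudge.py >/dev/null
python3 -c "
from h import *
nose();snap('side','s5');b=cv2.imread('pics/s5.png')
cv2.imwrite('pics/s5c.png',cv2.resize(b[170:255,230:340],(776,600),interpolation=cv2.INTER_CUBIC))
"
```

```text
nose in holder [-0.4 98.5 62.8] [ 3.141 -0.009  1.392] [-13.5  -3.1  34.6] t 7.8
```

View pics/s5c.png

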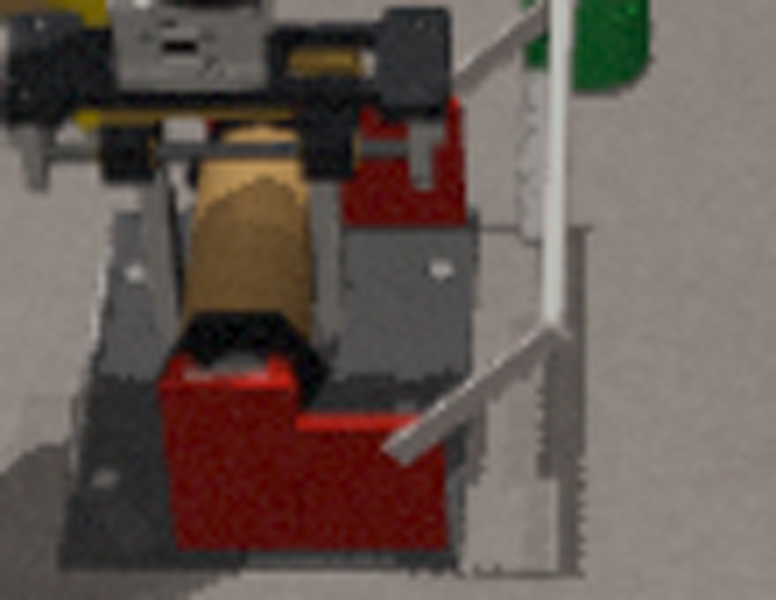

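```bash
echo '[[0, 0, -1, 0, -0.006, 0], [0, 0, -1, 0, -0.006, 0]]' | python3 nudge.py | grep wrist
echo '[[0, 0, -1, 0, -0.006, 0], [0, 0, -1, 0, -0.006, 0], [0, 0, -1, 0, -0.006, 0]]' | python3 nudge.py 94 
echo '[[0, 0, -40, 0, 0, 0], [0, 0, -80, 0, 0, 0], [0, 0, -120, 0, 0, 0], [0, 0, -120, 0, 0, 0]]' | python3 nudge.py 0
python3 - <<'E'
from h import *
snap('side','s6');snap('top','t6');b=cv2.imread('pics/s6.png')
cv2.imwrite('pics/s6c.png',cv2.resize(b[150:255,220:350],(743,600),interpolation=cv2.INTER_CUBIC))
E
```

```text
wrist_force: [-10.4, -2.8, 25.5]
clock: 8.35
eef_pos: [445.6, 209.6, 46.2]
eef_rot: [-3.141, 0.005, 1.393]
wrist_force: [0.5, -0.4, 1.6]
finger_gap: 75.8
finger_force: 0.0
clock: 8.75
eef_pos: [447.8, 210.9, 171.2]
eef_rot: [3.135, 0.001, 1.393]
wrist_force: [-1.5, -0.7, -1.5]
finger_gap: 50.7
finger_force: 0.0
```

View pics/s6c.png

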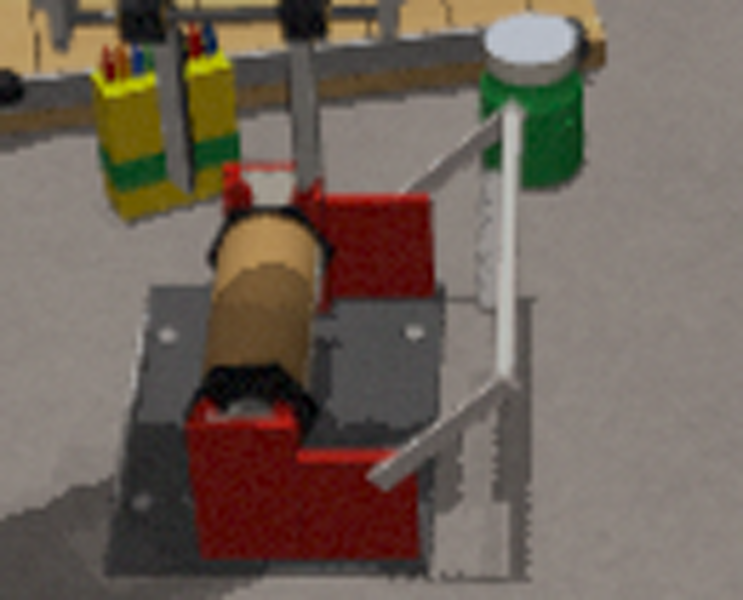

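Run:
```python
from h import *
d=np.load('pics/s6.npy');P=cloud('side',d);a=cv2.imread('pics/s6.png');h=cv2.cvtColor(a,cv2.COLOR_BGR2HSV)
w=P-[HP[0],HP[1],0];c,n=np.cos(HP[2]),np.sin(HP[2]);X=c*w[...,0]+n*w[...,1];Y=-n*w[...,0]+c*w[...,1];Z=w[...,2]
m=(h[...,1]>60)&(h[...,0]>8)&(h[...,0]<20)&(abs(X)<40)&(abs(Y)<66)&(Z>60)&(Z<130)
# fit cylinder r=28: axis x=a+bY, z=c+eY
from scipy.optimize import least_squares
x,y,z=X[m],Y[m],Z[m];r=least_squares(lambda p:np.hypot(x-p[0]-p[1]*y,z-p[2]-p[3]*y)-28,[0,0,62,0],loss='soft_l1')
print(m.sum(),r.x.round(3),'ends z',r.x[2]-99*r.x[3],r.x[2]+99*r.x[3],'res',np.std(r.fun))
g=(h[...,1]<60)&(abs(X)<5)&(abs(abs(Y)-0)<66)&(Z>20)
q=(abs(X)<27)&(abs(abs(Y)-103)<8)&(Z>80)&(Z<105)&((h[...,0]<6)|(h[...,0]>174));print('cheek tops R,L',np.median(Z[q&(Y<0)]),np.median(Z[q&(Y>0)]))
need([450,180,250],1.392)
```

```text
457 [-1.715e+00  4.000e-03  6.119e+01 -1.800e-02] ends z 62.94819946860753 59.43272353617536 res 2.1195624269091584
cheek tops R,L 88.2350121762293 87.70207249429676
need [-29.3   9.4 -83.4] [0.001 0.004 0.001] t 8.85
```

```bash
python3 -c "
from h import *
need(H(HP,(-1,-50,110)),1.392)
need(H(HP,(-1,50,110)),1.392)"
```

```text
need [-29.5  -0.6  56.6] [0.001 0.004 0.001] t 8.85
need [70.5 -0.5 56.2] [0.001 0.004 0.001] t 8.85
```

```bash
echo '[[-30, 0, 0, 0, 0, 0], [-30, 0, 25, 0, 0, 0], [-30, 0, 55, 0, 0, 0], [-30, 0, 60, 0, 0, 0], [-30, 0, 60, 0, 0, 0]]' | python3 nudge.py 0
echo '[[0, 0, 4, 0, 0, 0], [0, 0, 8, 0, 0, 0], [0, 0, 8, 0, 0, 0]]' | python3 nudge.py | egrep 'pos|wrist'
echo '[[0, 0, 2, 0, 0, 0], [0, 0, 4, 0, 0, 0], [0, 0, 4, 0, 0, 0]]' | python3 nudge.py | egrep 'pos|wrist'
```

```text
clock: 9.35
eef_pos: [439.8, 180.1, 105.5]
eef_rot: [-3.139, 0.007, 1.393]
wrist_force: [0.6, 0.1, 0.0]
finger_gap: 2.6
finger_force: 0.0
eef_pos: [440.5, 180.3, 98.7]
wrist_force: [-0.1, -0.2, 0.1]
eef_pos: [440.4, 180.2, 94.6]
wrist_force: [0.4, 0.6, 0.9]
```

```bash
echo '[[0, 0, 1, 0, 0, 0], [0, 0, 2, 0, 0, 0], [0, 0, 2, 0, 0, 0]]' | python3 nudge.py | egrep 'pos|wrist'
echo '[[0, 0, 1, 0, 0, 0], [0, 0, 1.5, 0, 0, 0], [0, 0, 1.5, 0, 0, 0]]' | python3 nudge.py | egrep 'pos|wrist'
echo '[[0, 0, 1, 0, 0, 0], [0, 0, 1, 0, 0, 0]]' | python3 nudge.py | egrep 'pos|wrist'
```

```text
eef_pos: [440.4, 180.2, 92.6]
wrist_force: [-0.0, -1.1, -0.1]
eef_pos: [440.4, 180.2, 91.1]
wrist_force: [-0.2, -0.2, 0.0]
eef_pos: [440.6, 180.2, 90.3]
wrist_force: [-0.8, -1.0, 2.2]
```

```bash
echo '[[0, 0, 1, 0, 0, 0], [0, 0, 1, 0, 0, 0]]' | python3 nudge.py | egrep 'pos|wrist'
echo '[[0, 0, -20, 0, 0, 0], [50, 0, -20, 0, 0, 0], [100, 0, -15, 0, 0, 0], [100, 0, -2, 0, 0, 0], [100, 0, -2, 0, 0, 0]]' | python3 nudge.py | egrep 'pos|wrist'
echo '[[0, 0, 1, 0, 0, 0], [0, 0, 1, 0, 0, 0]]' | python3 nudge.py | egrep 'pos|wrist'
echo '[[0, 0, 1, 0, 0, 0], [0, 0, 1, 0, 0, 0]]' | python3 nudge.py | egrep 'pos|wrist'
```

```text
eef_pos: [440.8, 180.1, 89.6]
wrist_force: [-0.4, -2.2, 5.4]
eef_pos: [458.3, 280.0, 90.1]
wrist_force: [0.5, -0.0, 1.3]
eef_pos: [458.4, 278.5, 89.9]
wrist_force: [0.0, 2.5, 3.6]
eef_pos: [458.8, 278.5, 89.8]
wrist_force: [-1.4, 2.0, 12.2]
```

```bash
python3 -c "
from h import *
need(H(HP,(131,0,170)),1.392)"
```

```text
need [-49.6 131.1 -79.9] [ 0.001  0.004 -0.   ] t 11.85
```

```bash
echo '[[0, 0, -50, 0, 0, 0], [0, 0, -80, 0, 0, 0], [-20, 44, -80, 0, 0, 0], [-40, 88, -80, 0, 0, 0], [-50, 131, -80, 0, 0, 0]]' | python3 nudge.py 44 >/dev/null
echo '[[0, 0, 0, 0, 0, 0], [0, 0, 0, 0, 0, 0], [0, 0, 0, 0, 0, 0]]' | python3 nudge.py
python3 - <<'E'
from h import *
need(H(HP,(131,0,96)),1.392)
snap('side','s7');b=cv2.imread('pics/s7.png')
cv2.imwrite('pics/s7c.png',cv2.resize(b[120:255,220:390],(755,600),interpolation=cv2.INTER_CUBIC))
E
```

```text
clock: 12.65
eef_pos: [577.5, 206.6, 168.7]
eef_rot: [-3.141, 0.006, 1.393]
wrist_force: [-1.9, 0.3, 0.2]
finger_gap: 44.0
finger_force: 0.0
need [ 0.7  1.4 72.7] [-0.001  0.006  0.001] t 12.65
```

View pics/s7c.png

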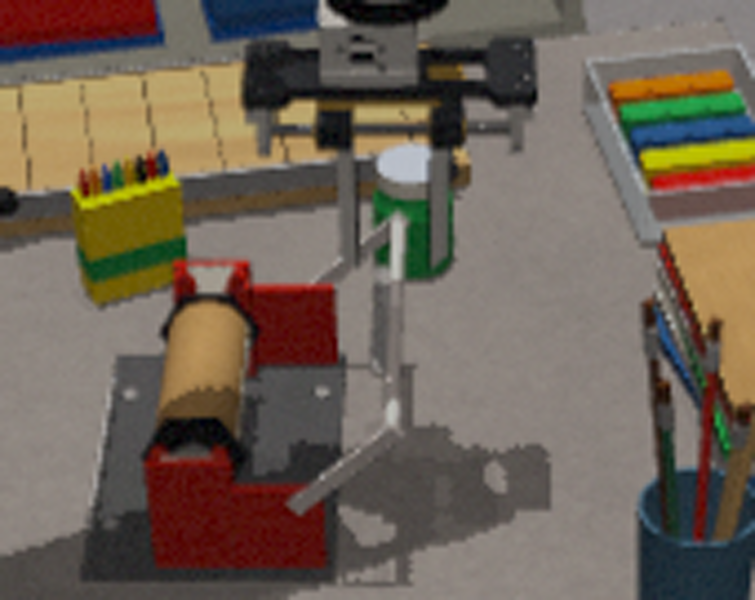

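```bash
echo '[[0, 1, 25, 0, 0, 0], [0, 1, 50, 0, 0, 0], [0, 1, 72, 0, 0, 0], [0, 1, 72, 0, 0, 0]]' | python3 nudge.py | egrep 'pos|wrist'
echo '[[0, -10, 0, 0, 0, 0], [0, -20, 0, 0, 0, 0], [0, -30, 0, 0, 0, 0], [0, -40, 0, 0, 0, 0], [0, -50, 0, 0, 0, 0]]' | python3 nudge.py | egrep 'pos|wrist'
echo '[[0, -8, 0, 0, 0, 0], [0, -16, 0, 0, 0, 0], [0, -24, 0, 0, 0, 0], [0, -32, 0, 0, 0, 0], [0, -40, 0, 0, 0, 0]]' | python3 nudge.py | egrep 'pos|wrist'
python3 - <<'E'
from h import *
need(H(HP,(0,0,96)),1.392)
E
```

```text
eef_pos: [577.2, 206.2, 94.5]
wrist_force: [0.1, -0.8, 0.2]
eef_pos: [529.6, 215.3, 98.4]
wrist_force: [1.7, 0.6, 0.9]
eef_pos: [489.9, 222.1, 96.8]
wrist_force: [0.2, -0.1, -0.1]
need [  0.7 -40.7   0.8] [-0.001  0.005  0.001] t 14.1
```

```bash
echo '[[0, -8, 0, 0, 0, 0], [0, -16, 0, 0, 0, 0], [0, -24, 0, 0, 0, 0], [0, -32, 0, 0, 0, 0], [0, -40, 0, 0, 0, 0]]' | python3 nudge.py | egrep 'pos|wrist'
echo '[[0, 0, 0, 0, 0, 0], [0, 0, 0, 0, 0, 0], [0, 0, 0, 0, 0, 0]]' | python3 nudge.py| egrep 'pos|wrist'
echo '[[0, 0, -20, 0, 0, 0], [0, 0, -50, 0, 0, 0], [0, 0, -90, 0, 0, 0], [0, 0, -130, 0, 0, 0], [0, 0, -170, 0, 0, 0]]' | python3 nudge.py| egrep 'pos|wrist'
echo '[[0, 0, 0, 0, 0, 0], [0, 0, 0, 0, 0, 0], [0, 0, 0, 0, 0, 0]]' | python3 nudge.py| egrep 'pos|wrist'
python3 - <<'E'
from h import *
snap('side','s8');b=cv2.imread('pics/s8.png')
cv2.imwrite('pics/s8c.png',cv2.resize(b[120:360,220:490],(675,600),interpolation=cv2.INTER_CUBIC))
E
```

```text
eef_pos: [450.7, 229.2, 97.0]
wrist_force: [0.8, 0.6, 0.3]
eef_pos: [451.6, 229.1, 97.0]
wrist_force: [-0.4, 0.8, -1.3]
eef_pos: [451.5, 229.7, 268.6]
wrist_force: [-0.3, 0.8, -0.3]
eef_pos: [451.2, 229.7, 265.5]
wrist_force: [0.0, -0.7, -0.5]
```

View pics/s8c.png

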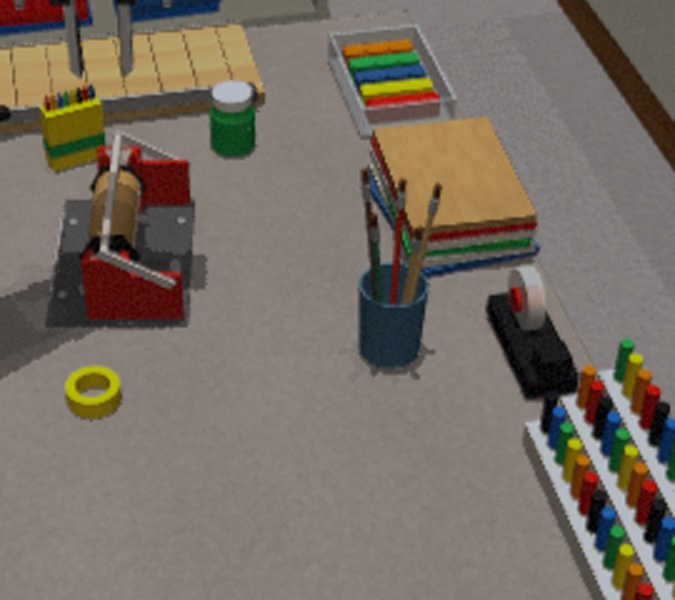

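Run:
```python
from h import *
for y in(119,-119):print(w2px('side',H(HP,(0,y,104))))
print(manip.read_state()['wrist_force'],manip.sign_off())
```

```text
[267.26509156 173.73270839]
[261.58243963 222.52666305]
the job is handed in; nothing more can be done
[-0.45543233 -0.05028187 -0.3277952 ] None
```

The roll is in the cutter and the job is handed in at about 16 s of the 59 s. Both noses look home in their cups: light presses near each end met the paper at the seated height, about 90 mm. The tear bar rests on the paper, the gripper is clear, and the bystanders visible in the last picture had not moved.

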